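Turn the jar tray over on its stand

TASK

The shallow grey jar tray lies upside down on the lower deck of the two-level stand. Push it against the step, lever its free edge up so that it stands on edge against the step, then lower it over, without letting it slam down, onto the upper deck so that its open side is up. Finally push it fully home, square against both stops, and leave the tape roll and the two jars beside the stand where they are.

Things in the scene. Friction and masses are not known exactly. Their poses are not given: they have to be found in the camera images.
- tray: shallow grey plastic tray, 140 (its x) x 170 (its y) x 20 mm, about 0.45 kg, walls 5 mm, bottom 4 mm; too wide to grasp across. Origin: centre of the plane of its rim. Its z axis points out through the smooth bottom: up at the start (upside down, rim on the lower deck), down at the end (origin then 20 mm above the deck). At the start its far edge is 10 to 20 mm short of the step, axes near the stand's.
- stand: fixed two-level steel stand, 150 mm wide (its x). Origin on the table, under the step face, on the centre line; y axis level, from lower to upper deck; z up. Lower deck: y -120 to 0 mm, top at z 55 mm. Step 22 mm high at y = 0. Upper deck: y 0 to 75 mm, top at z 77 mm, carried on by two side rails to the stops.
- lower_end (a point): middle of the lower deck's near end (stand y -120, z 55 mm). The tray overhangs it by 60 to 70 mm at the start and 50 mm once against the step, with free table below, so a finger can go under the tray's edge.
- step_edge (a point): middle of the upper edge of the step (stand y 0, z 77 mm), which has a black rubber nosing 17 mm wide that grips (friction about 1.1, elsewhere 0.6). The tray can stand unheld on its edge against the step; past upright it turns over this edge, and while it is lowered its foot slides back so that it lands with 40 to 55 mm still short of (before) the step.
- home (a point): where the tray's centre lies when home (stand y 87, z 77 mm). Beyond the upper deck (y > 75 mm) only two side rails, x 50 to 75 mm either side, run to y 181 mm, open between them down to the table, so a finger under the tray's far edge can be drawn out. A stop on each rail has its rubber pad face at y 172 mm and rises 28 mm above the rail.
- tape_roll: roll of packing tape lying flat, 120 mm across, 48 mm high, beyond the stand; origin at the centre of its underside
- jar_a: unlabelled sauce jar with black lid, 70 mm across, 116 mm high, beyond the stand on the right; origin at the centre of its underside
- jar_b: the same kind of jar, beyond the stand on the left; origin at the centre of its underside
Things that resemble listed ones, but are neither listed nor needed, are in the scene too. There is more than one size of the tray; the one meant has the size given above.

How it is judged (in metres and radians):
On the way, in this order (a step that is already met when the one before it is completed fails the run):
1. the tray stands on edge on the stand's lower deck or step, touching it (angle between tray's own z axis and vertical between 1.25 and 1.9 rad and contact force between tray and stand above 0.3 N and height (world z) of tray below 0.18 m and y of tray in the frame of stand between -0.08 and 0.06 m), for 0.1 s.
2. the tray lies open side up on the upper deck (angle between tray's own z axis and vertical above 3 rad and y of tray in the frame of stand above 0 m and contact force between tray and stand above 1 N), for 0.1 s.
At the end, for the whole second after the job is handed in: the tray lies flat on the upper deck, open side up (within 0.05 rad), its centre within 6 mm of the home position along the stand and within 22 mm of the centre line, square to the stand within 0.06 rad, at rest (angle between tray's own z axis and vertical above 3.09 rad and y of tray in the frame of stand between 0.081 and 0.093 m and x of tray in the frame of stand between -0.022 and 0.022 m and angle between the y axis of tray and the y axis of stand, either way round below 0.06 rad and z of tray in the frame of stand between 0.093 and 0.101 m and linear speed of tray below 0.01 m/s); the robot touches nothing.
It fails at once if the tray slams down or is flung (turns faster than 6 rad/s) (angular speed of tray above 6 rad/s).
It fails at once if the tape roll or a jar beside the stand is moved by more than 25 mm (distance of any of tape_roll, jar_a, jar_b from where it was at the start of the episode above 0.025 m).
It also fails if it takes over 69 s, if anything falls off the work surface, if the arm or the gripper's body presses on something with over 40 N, if the wrist force passes 120 N, or if a joint passes its speed limit or range.

ROBOT

A 6-joint arm with a two-finger parallel gripper is mounted at the origin on the work surface; the furniture and walls round the work are solid. World frame = base frame: x ahead of the robot, y to its left, z up, the work surface at z = 0. Lengths are in mm, angles in rad, forces in N, time in s.
With the tool pointing down it reaches from about 300 to 850 mm from the base axis. Payload 4.2 kg.
Tool frame: the origin (TCP) lies midway between the tips of the shut fingers; the grasp point (between the pads) lies 19 mm behind it; z points along the fingers, y is the line along which they close (so a half turn about z gives the same grasp; the last joint's range is limited). The gripper opens to 91 mm and grips with 3 to 60 N. Pads are 32 mm wide; open, the fingers measure 118 mm over their backs; the gripper's body (76 mm by 178 mm) begins 60 mm behind the grasp point.
Start: joints at [-1.291, 0.32, 1.565, -0, 1.257, -0.02], TCP at [169.817, -549.368, 213.976] pointing down, gripper open.
Joint ranges: [-3.11, 3.11], [-0.84, 2.01], [0.21, 2.61], [-1.34, 4.49], [0.05, 2.63], [-2.56, 2.56]. Speed limits (rad/s): [2.57, 2.57, 3.14, 3.14, 3.14, 3.14].

INTERFACE

Orientations are given as a unit quaternion [x, y, z, w].
In Python, from station import arm gives the robot as it stands.
- The arm moves only by the shell command python3 -m inch 'ROWS' [OPENING]. ROWS is JSON, a list that holds one entry, the list of rows, each a list of 6 numbers: the shift along the tool's x, y, z scaled (see below), then the turn, a rotation vector about the tool's x, y, z scaled (see below). A call has 1 to 20 rows; each row is the pose to reach, as a shift and turn from the pose commanded when the call began, along the tool's axes at that moment; what a row does not reach only later rows make up. The controller multiplies each number of a shift by 20 cm and each number of a turn by 90 degrees. A row lasts 1/10 s, in which the tool goes at most 50 mm and 8.59 degrees, less where a joint would pass 70% of its speed; a pose out of reach is approached as far as the arm can. A call with a number of a shift or a turn outside -1 to 1 is refused whole. A call with a gripper value outside its range is refused whole. OPENING is the opening, from 0 (shut) to 1 (fully open), set as the call begins (- or left out, the last holds). The fingers move at their own pace and stop on an object; the grip force is fixed at half the most. Time passes only in rows, so rows that repeat a pose let the fingers close. It gives the time, the measured TCP pose, the force, the opening and the grip force at its end, in the units of the state.
- arm.read_state(): the state, without advancing time (a new reading comes with each control period).
- arm.read_camera(name): name is "side" or "top" or "wrist"; returns the picture (420x560x3 uint8, blue, green, red); there is no depth.
- arm.camera_params(name): a dict with "fx", "fy", "cx", "cy" (pixels), "extrinsics" (4x4, takes a point from camera to world coordinates). Camera axes: x right, y up, looking along -z (the intrinsics and any distortion apply to the point x, -y, -z); pixel columns grow to the right and rows downward; lengths in mm; the calibration is good to about 2 mm. A picture is of the moment at which its call begins: read the wrist's pose just before it. camera_params takes no time and is no camera call; for the wrist camera it gives the pose at the moment of the call.
- arm.sign_off(): hands the job in; it is judged then, once.
Trained networks look in the newest picture that a camera, given by its name, has taken for a name from the list of things; names that differ only in an ending like _2 or _b are one class to them, and where a whole thing is asked for, a point or a joint stands for the part that bears it (a point fixed in the world has none). Each returns a list of dicts, best first, with "confidence" (0 to 1); they miss things now and then, are a little off and sometimes report something else, mostly with a low value. They report only what shows in the picture. A call takes as long as a camera call. They do not tell look-alikes from the thing itself.
- arm.spot_in(query, camera): "point" ([column, row] in pixels, amid what is visible of it).
- arm.regions_of(query, camera): "mask" (420x560 bool, what is visible of it) and "point" ([column, row] in pixels, amid what is visible of it).
- arm.place_of(query, camera): "point" ([column, row] in pixels: a listed point, or the origin of a listed thing).
The state is a dict: "clock": time; "q": joint angles; "qvel": joint speeds; "effort": joint torques, N m; "eef_pos": TCP position; "tool_rot": TCP orientation; "ft_force": force on the tool from outside, world axes, zero at the start; "ft_torque": the same for the moment, N m; "opening": finger opening in mm; "grasp_force": force on a finger pad.
Only numpy, scipy, OpenCV 4.12 (cv2) and the standard library are available. Lean on these libraries where they do the work, as an engineer would, in place of code of your own. Each camera call takes 0.05 s, during which the arm holds its last target. There are 200 camera calls.

## Working session

There is one attempt and no reset: what is moved stays moved. The work goes in short steps, Python scripts to look and compute and a shell command to move; the robot and the scene stay as the last step left them, time stands still between calls to the robot, and variables do not carry over. Pictures are saved under pics/ and viewed, at most 10 in all, crops included, and the job is handed in when it is done.

```bash
ls; mkdir -p pics
python3 - <<'E'
from station import arm
import cv2,numpy as np
for c in ("side","top"):
    im=arm.read_camera(c); cv2.imwrite(f"pics/{c}0.png",im)
    p=arm.camera_params(c); print(c,p["fx"],p["cx"],p["cy"],np.round(p["extrinsics"],3).tolist(),[k for k in p])
    for q in ("tray","stand","lower_end","step_edge","home","tape_roll","jar_a"):
        print(q,[(np.round(d["point"]).tolist(),round(d["confidence"],2)) for d in arm.place_of(q,c)][:4])
s=arm.read_state();print(s)
E
```

```text
pics
side 440.07769829775935 276.75382777921163 203.76687083586356 [[-0.996, 0.058, -0.065, 408.488], [-0.086, -0.504, 0.859, 1062.87], [0.017, 0.862, 0.507, 694.387], [0.0, 0.0, 0.0, 1.0]] ['fx', 'fy', 'cx', 'cy', 'extrinsics']
tray [([353.0, 185.0], 0.8), ([293.0, 190.0], 0.56)]
stand [([284.0, 229.0], 0.96)]
lower_end [([288.0, 207.0], 0.23)]
step_edge [([284.0, 206.0], 0.83)]
home [([285.0, 224.0], 0.56)]
tape_roll [([187.0, 223.0], 0.93)]
jar_a [([208.0, 190.0], 0.73), ([188.0, 279.0], 0.73), ([293.0, 192.0], 0.63)]
top 516.0480146099242 291.33821900270016 212.97713086348887 [[0.017, 0.993, -0.116, 342.154], [-1.0, 0.018, 0.002, 10.941], [0.004, 0.116, 0.993, 1490.007], [0.0, 0.0, 0.0, 1.0]] ['fx', 'fy', 'cx', 'cy', 'extrinsics']
tray [([326.0, 229.0], 0.83), ([388.0, 303.0], 0.75)]
stand [([286.0, 233.0], 0.91), ([203.0, 155.0], 0.35)]
lower_end []
step_edge [([288.0, 228.0], 0.88)]
home [([254.0, 228.0], 0.55)]
tape_roll [([284.0, 133.0], 0.85)]
jar_a [([204.0, 155.0], 0.82), ([357.0, 139.0], 0.77)]
{'clock': 0.8, 'q': array([-1.29101627e+00,  3.19578299e-01,  1.56449125e+00, -4.18727420e-05,
        1.25741930e+00, -1.99974288e-02]), 'qvel': array([ 0.00360477, -0.00173797,  0.00058611, -0.00108411,  0.0007873 ,
        0.00130925]), 'effort': array([ 2.60834917e-03, -4.12297118e+01, -2.32221633e+01,  7.28432508e-02,
        3.76629364e-02, -8.23835933e-06]), 'eef_pos': array([ 169.79450028, -549.37087235,  213.99182315]), 'tool_rot': array([ 9.88786733e-01,  1.49334504e-01, -1.30265551e-05,  5.40449219e-05]), 'ft_force': array([ 0.10495786,  0.15789637, -0.19399911]), 'ft_torque': array([0.0315628 , 0.04620455, 0.01629049]), 'grasp_force': 0.0, 'opening': 91.9344640240207}
```

View pics/side0.png

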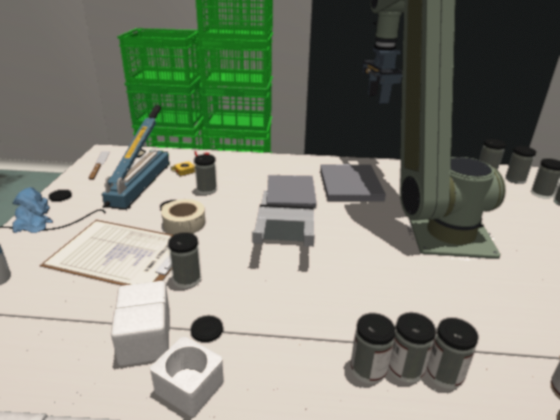

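View pics/top0.png

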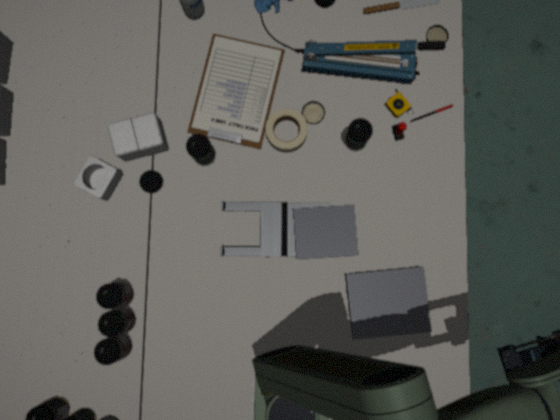

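```bash
cat > h.py <<'E'
import numpy as np, cv2, json
from station import arm
from scipy.spatial.transform import Rotation as R
def ray(c,uv,p=None):
    p=p or arm.camera_params(c); E=np.array(p["extrinsics"])
    d=np.array([(uv[0]-p["cx"])/p["fx"],-(uv[1]-p["cy"])/p["fy"],-1.])
    return E[:3,3],E[:3,:3]@d
def at(c,uv,z,p=None):
    o,d=ray(c,uv,p); return o+d*(z-o[2])/d[2]
def proj(c,X,p=None):
    p=p or arm.camera_params(c); E=np.array(p["extrinsics"])
    v=E[:3,:3].T@(np.asarray(X,float)-E[:3,3]); return np.array([p["cx"]+p["fx"]*v[0]/-v[2], p["cy"]+p["fy"]*v[1]/v[2]])
def log():
    s=arm.read_state(); open("log.jsonl","a").write(json.dumps([s["q"].tolist(),s["eef_pos"].tolist(),s["tool_rot"].tolist()])+"\n"); return s
E
python3 - <<'E'
from h import *
log()
arm.read_camera("top")
for q in("tray","stand"):
    for d in arm.regions_of(q,"top")[:2]:
        m=d["mask"].astype(np.uint8); c=max(cv2.findContours(m,0,2)[0],key=cv2.contourArea)
        b=cv2.boxPoints(cv2.minAreaRect(c)); print(q,round(d["confidence"],2),[np.round(at("top",x,75)[:2]).tolist() for x in b])
for n,uv,z in(("tray",(326,229),55),("step",(288,228),77),("home",(254,228),77),("tape",(284,133),0),("j",(204,155),0),("j2",(357,139),0)): print(n,at("top",uv,z).round())
for n,uv,z in(("tray",(293,190),55),("step",(284,206),77),("home",(285,224),77)): print("side",n,at("side",uv,z).round())
E
```

```text
tray 0.97 [[344.0, -141.0], [369.0, -357.0], [194.0, -373.0], [169.0, -160.0]]
tray 0.61 [[520.0, 5.0], [536.0, -166.0], [394.0, -177.0], [378.0, -8.0]]
stand 0.83 [[388.0, 202.0], [541.0, 203.0], [537.0, -99.0], [384.0, -96.0]]
tray [466. -90.  55.]
step [465.  16.  77.]
home [463. 110.  77.]
tape [754.  33.   0.]
j [683. 268.   0.]
j2 [ 739. -183.    0.]
side tray [ 449. -108.   55.]
side step [467.  27.  77.]
side home [458. 117.  77.]
```

```bash
python3 -m inch '[[[0,0,0,0,0,0.1],[0,0,-0.1,0,0,0.2],[0,0,-0.2,0.1,0,0.3],[0,0,-0.3,0.1,0.1,0.3]]]' && python3 -c "from h import *;print(log())"
```

```text
clock: 1.35
eef_pos: [173.3, -549.5, 274.7]
tool_rot: [0.992, -0.08, 0.056, -0.084]
ft_force: [0.8, -0.0, -1.2]
opening: 91.2
grasp_force: 0.0
{'clock': 1.35, 'q': array([-1.3746983 ,  0.36029567,  1.3687979 ,  0.15370664,  1.54510012,
        0.34333688]), 'qvel': array([-0.82483633,  0.044948  , -0.42408928,  1.34916544,  0.69272035,
       -0.42704877]), 'effort': array([  5.13794079, -46.03473544, -23.61174881,  -0.59860507,
         0.2501745 ,   0.78595541]), 'eef_pos': array([ 173.25520064, -549.4716299 ,  274.67374813]), 'tool_rot': array([ 0.9916441 , -0.08020894,  0.05608762, -0.08403981]), 'ft_force': array([ 0.8236641 , -0.03190591, -1.19660914]), 'ft_torque': array([-0.08616699,  0.08335921, -0.01057047]), 'grasp_force': 0.0, 'opening': 91.22441132781607}
```

```bash
cat > kin.py <<'E'
from h import *
from scipy.optimize import least_squares
def fk(q,k):
    d1,a1,L2,e,L3,Lt,c=k
    A=R.from_euler('z',q[0]); B=A*R.from_euler('y',q[1]); C=B*R.from_euler('y',q[2])
    W=C*R.from_euler('z',q[3])*R.from_euler('y',q[4]); T=W*R.from_euler('z',q[5]+c)
    p=np.array([0,0,d1])+A.apply([a1,0,0])+B.apply([0,0,L2])+C.apply([e,0,L3])+W.apply([0,0,Lt]); return p,T
def data(): return [json.loads(l) for l in open("log.jsonl")]
def fit():
    D=data()
    def f(k):
        r=[]
        for q,p,t in D:
            P,T=fk(q,k); r+=list(P-p)+list(300*(T*R.from_quat(t).inv()).as_rotvec())
        return np.r_[r,(k[1])*.001,k[3]*.001]
    s=least_squares(f,[300,0,400,0,400,200,np.pi/2]); return s.x,f(s.x)
lo=np.array([-3.11,-.84,.21,-1.34,.05,-2.56]);hi=np.array([3.11,2.01,2.61,4.49,2.63,2.56])
def ik(p,T,k,q0):
    f=lambda q:np.r_[fk(q,k)[0]-p,300*(fk(q,k)[1]*T.inv()).as_rotvec()]
    s=least_squares(f,np.clip(q0,lo+.01,hi-.01),bounds=(lo,hi)); return s.x,np.linalg.norm(s.fun)
E
python3 -c "
from kin import *
k,r=fit();print(k.round(2),r.round(1))"
```

```text
[134.26 -35.98 712.41  57.51 425.45 410.78   1.57] [-11.1  -3.2   0.    0.    0.   -0.   -0.   -0.   -0.    0.    0.   -0.
  -0.    0.1]
```

```bash
python3 -m inch '[[[0,0,-0.1,0,0,0],[0.1,0,-0.25,0,0,0],[0.3,0,-0.4,0,0,0],[0.4,0,-0.5,0,0,0],[0.4,0,-0.5,0,0,0]]]' && python3 -c "
from kin import *
log();k,r=fit();print(k.round(2),r.round(1))"
```

```text
clock: 1.85
eef_pos: [238.4, -579.8, 382.1]
tool_rot: [0.992, -0.08, 0.056, -0.08]
ft_force: [-0.1, -0.6, 0.1]
opening: 91.1
grasp_force: 0.0
[-505.08 -279.   1230.67 -101.53  459.08  405.9     1.57] [-10.8  -3.9  -1.5   0.    0.    0.   -1.    1.2   2.2   0.    0.   -0.
  -0.   -0.6  -0.7   0.    0.   -0.   -0.3  -0.1]
```

```bash
python3 - <<'E'
s=open('kin.py').read()
s=s.replace("d1,a1,L2,e,L3,Lt,c=k","d1,a1,L2,e,L3,Lt,c,b=k").replace("A.apply([a1,0,0])","A.apply([a1,b,0])").replace("200,np.pi/2]","200,np.pi/2,0]").replace("(k[1])*.001,k[3]*.001]","k[:6]*.003]")
s+='''
def rows(p,T):
    s=log(); T0=R.from_quat(s["tool_rot"]); d=T0.inv().apply(np.array(p)-s["eef_pos"])/200; v=(T0.inv()*T).as_rotvec()/(np.pi/2)
    print("shift",d.round(3),"turn",v.round(3)); return d,v
def tool(tilt,flip=1,yaw=0):
    # tilt: deg, tool z turned from straight down toward +y ; tool x along flip*world x
    z=np.array([0,np.sin(np.radians(tilt)),-np.cos(np.radians(tilt))]); x=np.array([flip,0,0.]); y=np.cross(z,x)
    return R.from_euler('z',yaw)*R.from_matrix(np.c_[x,y,z])
'''
open('kin.py','w').write(s)
E
python3 -c "
from kin import *
k,r=fit();print(k.round(2),r.round(1))
for f in (1,-1): rows([450,-20,400],tool(0,f))
"
```

```text
[219.27  31.65 520.96  40.51 412.26 334.15   1.57  11.66] [ 0.2 -0.1  0.1  0.   0.  -0.  -0.1  0.2 -0.2  0.   0.  -0.  -0.1 -0.1
  0.1  0.   0.  -0.   0.7  0.1  1.6  0.1  1.2  1. ]
shift [ 0.577 -2.901  0.461] turn [-0.102 -0.071 -0.102]
shift [ 0.577 -2.901  0.461] turn [-0.106  0.152  1.889]
```

Run:
```python
from kin import *
k,r=fit()
# tray edge arc around (y=20,z=55): tray angle a from 0..180
for f in (1,-1):
  for tilt,y,z in ((75,-140,60),(60,-140,60),(45,-140,55),(30,-60,170),(0,20,215),(-30,95,180),(-45,130,140),(-60,145,110),(-75,150,90),(-85,150,90)):
    best=min((ik([464,y,z],tool(tilt,f),k,q0) for q0 in ([0,.8,1.5,0,.9,f*1.5],[0,.8,1.5,1.5,1.5,0],[0,.8,1.5,-1.2,1.5,0],[0,.8,1.2,3,1.5,0])),key=lambda t:t[1])
    print(f,tilt,y,z,best[0].round(2),round(best[1],1))
```

```text
1 75 -140 60 [-0.8   0.97  1.59  0.75  1.74  0.4 ] 0.0
1 60 -140 60 [-0.77  0.81  1.67  0.67  1.54  0.46] 0.0
1 45 -140 55 [-0.7   0.67  1.75  0.59  1.34  0.55] 0.0
1 30 -60 170 [-0.48  0.31  1.83  0.48  1.3   0.89] 0.0
1 0 20 215 [0.02 0.12 1.82 0.   1.2  1.59] 0.0
1 -30 95 180 [ 0.49  0.32  1.78 -0.47  1.33  2.24] 0.0
1 -45 130 140 [ 0.65  0.53  1.72 -0.6   1.46  2.47] 0.0
1 -60 145 110 [ 0.72  0.73  1.64 -0.69  1.61  2.56] 11.4
1 -75 150 90 [ 0.76  0.92  1.53 -0.77  1.79  2.56] 33.6
1 -85 150 90 [ 0.77  1.02  1.48 -0.84  1.92  2.56] 42.0
-1 75 -140 60 [-0.77  0.96  1.53  0.74  1.77 -2.56] 46.3
-1 60 -140 60 [-0.74  0.8   1.63  0.65  1.57 -2.56] 29.5
-1 45 -140 55 [-0.69  0.67  1.74  0.58  1.35 -2.56] 8.1
-1 30 -60 170 [-0.48  0.31  1.83  0.48  1.3  -2.25] 0.0
-1 0 20 215 [ 0.02  0.12  1.82 -0.    1.2  -1.55] 0.0
-1 -30 95 180 [ 0.49  0.32  1.78 -0.47  1.33 -0.9 ] 0.0
-1 -45 130 140 [ 0.65  0.53  1.72 -0.6   1.46 -0.67] 0.0
-1 -60 145 110 [ 0.73  0.74  1.65 -0.7   1.6  -0.53] 0.0
-1 -75 150 90 [ 0.78  0.92  1.58 -0.78  1.77 -0.45] 0.0
-1 -85 150 90 [ 0.79  1.03  1.54 -0.83  1.89 -0.42] 0.0
```

```bash
python3 -m inch '[[[0,-0.2,0,0,0,0],[0.1,-0.4,0,0,0,0],[0.2,-0.6,0.1,0,0,0],[0.3,-0.8,0.1,0,0,0],[0.3,-0.98,0.1,-0.05,-0.05,-0.05],[0.3,-0.98,0.1,-0.1,-0.07,-0.1],[0.3,-0.98,0.1,-0.1,-0.07,-0.1]]]'; python3 -c "
from kin import *
rows([450,-20,400],tool(0,1))"
```

```text
clock: 2.55
eef_pos: [327.3, -392.4, 399.7]
tool_rot: [1.0, -0.001, -0.0, -0.004]
ft_force: [0.4, 0.5, -0.1]
opening: 91.1
grasp_force: 0.0
shift [ 0.61  -1.863  0.014] turn [-0.005  0.001 -0.001]
```

```bash
python3 -m inch '[[[0.15,-0.25,0,0,0,0],[0.3,-0.5,0,0,0,0],[0.45,-0.75,0,0,0,0],[0.61,-0.98,0,0,0,0],[0.61,-1,0,0,0,0],[0.61,-1,0,0,0,0],[0.61,-1,0,0,0,0]]]'
python3 - <<'E'
from kin import *
k,r=fit();print(k.round(2),abs(r[:-6]).max())
s=log()
p=arm.camera_params("wrist"); im=arm.read_camera("wrist"); cv2.imwrite("pics/w1.png",im)
print(s["clock"],s["eef_pos"],np.round(p["extrinsics"],3).tolist(),p["fx"],p["cx"],p["cy"])
for q in ("tray","step_edge","home","lower_end"):
  z={"tray":55,"step_edge":77,"home":77,"lower_end":55}[q]
  print(q,[(np.round(d["point"]),at("wrist",d["point"],z,p).round(),round(d["confidence"],2)) for d in arm.place_of(q,"wrist")[:2]])
for y,t in ((-160,65),(-60,50),(0,0)):
  print(t,[v.round(2) for v in ik([464,y,80],tool(t)*R.from_euler('z',-90,degrees=True),k,s["q"])])
E
```

```text
clock: 3.25
eef_pos: [450.1, -196.5, 400.1]
tool_rot: [1.0, -0.004, -0.002, -0.005]
ft_force: [-0.3, -0.5, 0.1]
opening: 91.0
grasp_force: 0.0
[1.4027e+02 7.0000e-02 5.9165e+02 2.5190e+01 4.1697e+02 3.3550e+02
 1.5700e+00 1.1520e+01] 0.022029565322498
3.25 [ 450.07449686 -196.54462976  400.07597216] [[-0.007, 0.966, 0.26, 522.416], [-1.0, -0.004, -0.012, -198.077], [-0.01, -0.26, 0.965, 570.081], [0.0, 0.0, 0.0, 1.0]] 303.13304679583365 280.6661407891628 209.8445935890971
tray [(array([318., 261.]), array([ 287., -260.,   55.]), 0.55)]
step_edge [(array([150., 166.]), array([465.,  20.,  77.]), 0.68)]
home [(array([ 97., 167.]), array([462., 108.,  77.]), 0.97)]
lower_end []
65 [array([-0.8 ,  0.78,  1.69,  0.68,  1.65, -1.12]), np.float64(0.0)]
50 [array([-0.62,  0.57,  1.89,  0.69,  1.34, -1.02]), np.float64(0.0)]
0 [array([-0.02,  0.28,  2.  , -0.  ,  0.85, -0.02]), np.float64(0.0)]
```

View pics/w1.png

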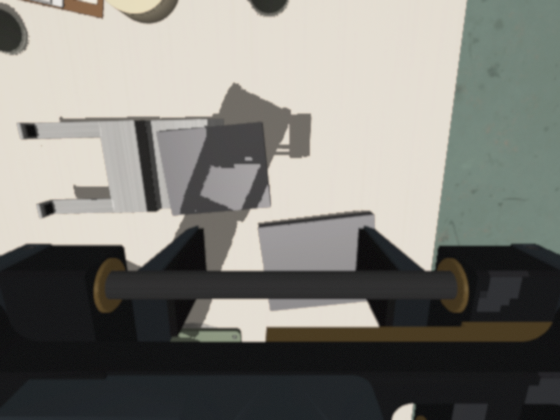

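Run:
```python
from kin import *
p=arm.camera_params("wrist")
im=cv2.imread("pics/w1.png"); cv2.imwrite("pics/w1c.png",cv2.resize(im[110:225,10:290],None,fx=2.8,fy=2.8,interpolation=cv2.INTER_CUBIC))
for n,uv in (("e1",(150,122)),("e2",(160,211)),("t",(159,131)),("t",(264,123)),("t",(270,205)),("t",(173,214)),("rail",(20,122)),("rail2",(40,216))): print(n,at("wrist",uv,77 if n[0]!="t" else 75,p).round())
```

```text
e1 [534.  12.  77.]
e2 [389.  12.  77.]
t [520.  -0.  75.]
t [ 531. -168.   75.]
t [ 398. -175.   75.]
t [383.  -9.  75.]
rail [536. 218.  77.]
rail2 [381. 219.  77.]
```

View pics/w1c.png

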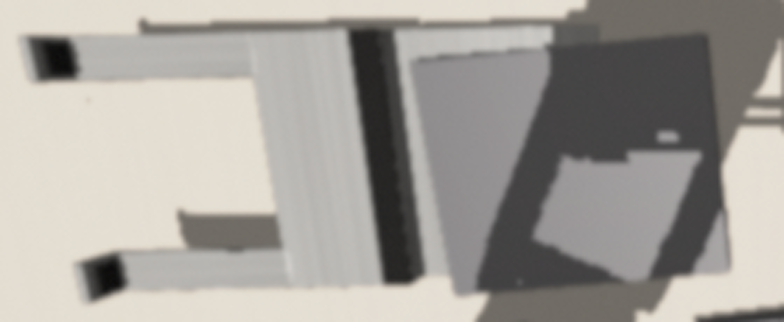

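```bash
cat >> kin.py <<'E'
def lev(tilt): return tool(tilt)*R.from_euler('z',-90,degrees=True)
E
python3 -c "
from kin import *
rows([460,-225,60],lev(0))"
```

```text
shift [0.054 0.155 1.704] turn [-0.005 -0.004 -1.006]
```

```bash
python3 -m inch '[[[0.05,0.15,0.2,-0.005,-0.004,-0.09],[0.05,0.15,0.4,-0.005,-0.004,-0.18],[0.05,0.15,0.6,-0.005,-0.004,-0.27],[0.05,0.15,0.8,-0.005,-0.004,-0.36],[0.05,0.15,1,-0.005,-0.004,-0.45],[0.05,0.15,1,-0.005,-0.004,-0.54],[0.05,0.15,1,-0.005,-0.004,-0.63],[0.05,0.15,1,-0.005,-0.004,-0.72],[0.05,0.15,1,-0.005,-0.004,-0.81],[0.05,0.15,1,-0.005,-0.004,-0.9],[0.05,0.15,1,-0.005,-0.004,-1],[0.05,0.15,1,-0.005,-0.004,-1],[0.05,0.15,1,-0.005,-0.004,-1]]]'; python3 -c "
from kin import *
rows([460,-225,60],lev(0))"
```

```text
clock: 4.8
eef_pos: [460.0, -224.5, 201.0]
tool_rot: [0.711, 0.704, 0.0, 0.0]
ft_force: [0.5, 0.3, 0.7]
opening: 91.0
grasp_force: 0.0
shift [-0.003 -0.     0.705] turn [ 0.     0.    -0.006]
```

```bash
python3 -m inch '[[[0,0,0.2,0,0,0],[0,0,0.4,0,0,0],[0,0,0.6,0,0,0],[0,0,0.7,0,0,0],[0,0,0.7,0,0,0],[0.05,0,0.7,0,0,0],[0.1,0,0.7,0,0,0],[0.14,0,0.7,0,0,0],[0.17,0,0.7,0,0,0],[0.19,0,0.7,0,0,0],[0.21,0,0.7,0,0,0],[0.23,0,0.7,0,0,0],[0.25,0,0.7,0,0,0],[0.26,0,0.7,0,0,0]]]'; python3 -m inch '[[[0.01,0,0,0,0,0],[0.02,0,0,0,0,0],[0.03,0,0,0,0,0],[0.035,0,0,0,0,0]]]'
```

```text
clock: 6.2
eef_pos: [460.7, -171.8, 61.0]
tool_rot: [0.709, 0.705, 0.0, 0.0]
ft_force: [-1.6, -3.8, 1.9]
opening: 91.3
grasp_force: 1.8
clock: 6.6
eef_pos: [462.9, -168.8, 61.6]
tool_rot: [0.707, 0.707, -0.001, 0.005]
ft_force: [0.2, -17.1, -0.4]
opening: 91.4
grasp_force: 8.6
```

```bash
python3 -m inch '[[[-0.1,0,-0.1,0,0,0],[-0.3,0,-0.3,0,0,0],[-0.4,0,-0.4,0,0,0],[-0.4,0,-0.4,0,0,0]]]' 0.55; python3 -c "
from kin import *
k,_=fit()
d,v=rows([459,-200,34],lev(65))
print(ik([459,-143,32],lev(65),k,log()['q']))
arm.read_camera('top')
for d in arm.regions_of('tray','top')[:2]:
        m=d['mask'].astype(np.uint8); c=max(cv2.findContours(m,0,2)[0],key=cv2.contourArea)
        b=cv2.boxPoints(cv2.minAreaRect(c)); print(round(d['confidence'],2),[np.round(at('top',x,75)[:2]).tolist() for x in b])
"
```

```text
clock: 7.0
eef_pos: [462.8, -247.8, 144.1]
tool_rot: [0.711, 0.704, 0.002, 0.004]
ft_force: [0.9, 0.3, 0.0]
opening: 62.2
grasp_force: 0.0
shift [ 0.24  -0.026  0.549] turn [ 0.008  0.724 -0.003]
(array([-0.79024921,  0.83186664,  1.74127387,  0.69159794,  1.56130148,
       -1.18227368]), np.float64(8.458616763069107e-12))
0.8 [[286.0, -326.0], [287.0, -375.0], [189.0, -374.0], [188.0, -325.0]]
0.71 [[397.0, 16.0], [537.0, 15.0], [536.0, -154.0], [395.0, -151.0]]
```

```bash
python3 -m inch '[[[0,0,0,0,0.09,0],[0,0,0,0,0.18,0],[0,0,0.1,0,0.27,0],[0.05,0,0.2,0,0.36,0],[0.1,0,0.3,0,0.45,0],[0.15,0,0.4,0,0.54,0],[0.2,0,0.5,0.008,0.63,0],[0.24,0,0.55,0.008,0.724,-0.003],[0.24,0,0.55,0.008,0.724,-0.003],[0.24,0,0.55,0.008,0.724,-0.003]]]'
cat >> kin.py <<'E'
S=18.
def tip(a,d,h,t):
    "TCP (y,z) so that upper tip corner lies d inward of the near edge, h deep, tray at a deg; tilt t"
    a=np.radians(a); t=np.radians(t); u=np.array([np.cos(a),-np.sin(a)]); n=np.array([np.sin(a),np.cos(a)])
    E=np.array([S-20*np.sin(a),55])-170*u
    return E+d*u+h*n-16*np.array([np.cos(t),np.sin(t)])
E
python3 -c "
from kin import *
s=log(); T0=R.from_quat(s['tool_rot'])
print(s['eef_pos'],s['ft_force'],T0.as_matrix()[:,2])
rows([463,-151,31],lev(65))
"
```

```text
clock: 8.1
eef_pos: [460.2, -195.5, 30.1]
tool_rot: [0.596, 0.595, 0.377, -0.385]
ft_force: [-0.0, 0.5, 1.6]
opening: 50.1
grasp_force: 0.0
[ 460.16498607 -195.47012961   30.05470489] [-0.02667485  0.5264683   1.56068284] [-0.00862288  0.90829712 -0.41823676]
shift [0.097 0.015 0.2  ] turn [-0.006 -0.003 -0.005]
```

```bash
python3 -m inch '[[[0.05,0.01,0.1,0,0,0],[0.09,0.014,0.18,0,0,0],[0.113,0.014,0.232,0,0,0],[0.113,0.014,0.232,0,0,0],[0.113,0.014,0.232,0,0,0]]]'
python3 - <<'E'
from kin import *
s=log(); T0=R.from_quat(s['tool_rot']); p=s['eef_pos']
def show(seq):
    for a,d,h,t in seq:
        y,z=tip(a,d,h,t); D=T0.inv().apply(np.array([463,y,z])-p)/200; v=(T0.inv()*lev(t)).as_rotvec()/(np.pi/2)
        print(a,t,[round(y),round(z)],D.round(3),v.round(3))
show([(a,15,min(-9+a*.9,14),65-a*.28) for a in range(0,95,5)])
E
```

```text
clock: 8.6
eef_pos: [463.4, -145.4, 33.2]
tool_rot: [0.596, 0.597, 0.377, -0.382]
ft_force: [-0.7, -0.5, -1.0]
opening: 50.4
grasp_force: 0.5
0 65.0 [-144, 31] [-0.004 -0.002  0.011] [-0.004  0.    -0.002]
5 63.6 [-146, 50] [ 0.074 -0.003 -0.036] [-0.004 -0.015 -0.002]
10 62.2 [-146, 68] [ 0.156 -0.003 -0.074] [-0.004 -0.031 -0.002]
15 60.8 [-144, 85] [ 0.241 -0.003 -0.102] [-0.004 -0.047 -0.001]
20 59.4 [-140, 103] [ 0.327 -0.004 -0.12 ] [-0.004 -0.062 -0.001]
25 58.0 [-134, 119] [ 0.415 -0.004 -0.129] [-0.004 -0.078 -0.001]
30 56.6 [-128, 131] [ 0.481 -0.004 -0.129] [-0.004 -0.093 -0.001]
35 55.2 [-122, 142] [ 0.545 -0.004 -0.122] [-0.004 -0.109 -0.001]
40 53.8 [-114, 152] [ 0.607 -0.004 -0.11 ] [-0.004 -0.124 -0.001]
45 52.4 [-106, 162] [ 0.667 -0.004 -0.092] [-0.004 -0.14  -0.001]
50 51.0 [-96, 170] [ 0.725 -0.004 -0.067] [-0.004 -0.155 -0.001]
55 49.599999999999994 [-86, 178] [ 0.781 -0.004 -0.037] [-0.005 -0.171 -0.001]
60 48.2 [-75, 184] [ 0.833 -0.004 -0.002] [-0.005 -0.187 -0.001]
65 46.8 [-64, 190] [ 0.882 -0.004  0.038] [-0.005 -0.202 -0.001]
70 45.4 [-52, 194] [ 0.927 -0.004  0.084] [-0.005 -0.218 -0.001]
75 44.0 [-39, 197] [ 0.968 -0.004  0.133] [-0.005 -0.233 -0.001]
80 42.599999999999994 [-27, 199] [ 1.004 -0.003  0.187] [-0.005 -0.249 -0.001]
85 41.2 [-14, 200] [ 1.035 -0.003  0.245] [-0.005 -0.264 -0.001]
90 39.8 [0, 200] [ 1.062 -0.003  0.305] [-0.005 -0.28  -0.001]
```

```bash
python3 -m inch '[[[0.04,0,-0.02,0,-0.01,0],[0.074,0,-0.036,0,-0.015,0],[0.115,0,-0.055,0,-0.023,0],[0.156,0,-0.074,0,-0.031,0],[0.2,0,-0.09,0,-0.04,0],[0.24,0,-0.102,0,-0.047,0],[0.285,0,-0.111,0,-0.055,0],[0.327,0,-0.12,0,-0.062,0],[0.37,0,-0.125,0,-0.07,0],[0.415,0,-0.129,0,-0.078,0]]]'; python3 -c "
from kin import *
s=log();print(s['ft_force'],s['ft_torque'])
cv2.imwrite('pics/s1.png',cv2.resize(arm.read_camera('side')[140:300,200:420],None,fx=3,fy=3))"
```

```text
clock: 9.6
eef_pos: [463.2, -133.0, 118.8]
tool_rot: [0.618, 0.618, 0.34, -0.347]
ft_force: [0.4, 0.6, -1.0]
opening: 50.2
grasp_force: 0.8
[ 0.41322525  0.61857614 -0.95109736] [-0.78675338 -0.17188372 -0.05950729]
```

View pics/s1.png

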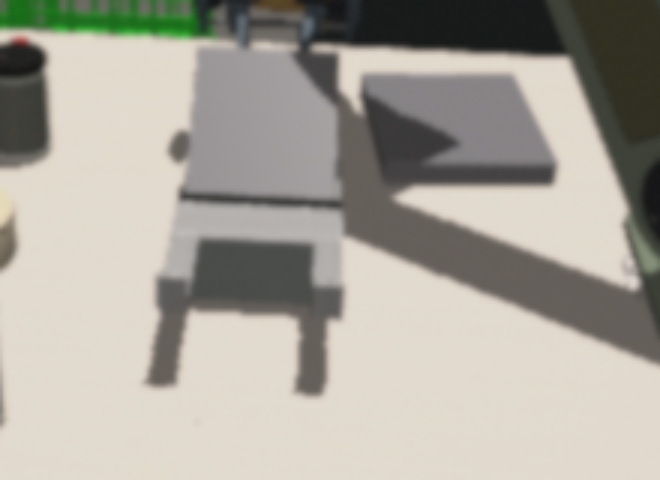

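Run:
```python
from kin import *
s=log(); T0=R.from_quat(s['tool_rot']); p=s['eef_pos']
for a in range(29,94,4):
        h=min(-9+a*.9,14);t=65-a*.28
        y,z=tip(a,15,h,t); D=T0.inv().apply(np.array([463,y,z])-p)/200; v=(T0.inv()*lev(t)).as_rotvec()/(np.pi/2)
        print(a,D.round(3),v.round(3))
```

```text
29 [ 0.045 -0.003 -0.008] [-0.005 -0.014 -0.001]
33 [ 0.096 -0.003 -0.01 ] [-0.005 -0.026 -0.001]
37 [ 0.147 -0.003 -0.009] [-0.005 -0.039 -0.001]
41 [ 0.197 -0.003 -0.004] [-0.005 -0.051 -0.001]
45 [ 0.247 -0.003  0.006] [-0.005 -0.064 -0.001]
49 [ 0.296 -0.003  0.019] [-0.005 -0.076 -0.001]
53 [ 0.343 -0.003  0.036] [-0.005 -0.088 -0.001]
57 [ 0.389 -0.003  0.057] [-0.005 -0.101 -0.001]
61 [ 0.433 -0.003  0.081] [-0.005 -0.113 -0.001]
65 [ 0.476 -0.003  0.109] [-0.005 -0.126 -0.001]
69 [ 0.516 -0.003  0.14 ] [-0.005 -0.138 -0.001]
73 [ 0.554 -0.003  0.175] [-0.005 -0.151 -0.001]
77 [ 0.59  -0.002  0.212] [-0.005 -0.163 -0.001]
81 [ 0.622 -0.002  0.253] [-0.005 -0.176 -0.001]
85 [ 0.653 -0.002  0.296] [-0.005 -0.188 -0.001]
89 [ 0.68  -0.001  0.341] [-0.005 -0.2   -0.001]
93 [ 0.704 -0.001  0.389] [-0.005 -0.213 -0.001]
```

```bash
python3 -m inch '[[[0.045,0,-0.008,0,-0.014,0],[0.096,0,-0.01,0,-0.026,0],[0.147,0,-0.009,0,-0.039,0],[0.197,0,-0.004,0,-0.051,0],[0.247,0,0.006,0,-0.064,0],[0.296,0,0.019,0,-0.076,0],[0.343,0,0.036,0,-0.088,0],[0.389,0,0.057,0,-0.101,0],[0.433,0,0.081,0,-0.113,0],[0.476,0,0.109,0,-0.126,0],[0.516,0,0.14,0,-0.138,0],[0.554,0,0.175,0,-0.151,0],[0.572,0,0.193,0,-0.157,0],[0.59,0,0.212,0,-0.163,0],[0.6,0,0.232,0,-0.17,0],[0.622,0,0.253,0,-0.176,0],[0.622,0,0.253,0,-0.176,0]]]'; python3 -c "
from kin import *
s=log();print(s['ft_force'],s['ft_torque'])
cv2.imwrite('pics/s2.png',cv2.resize(arm.read_camera('side')[100:280,200:420],None,fx=3,fy=3))"
```

```text
clock: 11.35
eef_pos: [463.6, -24.5, 197.3]
tool_rot: [0.659, 0.66, 0.252, -0.258]
ft_force: [0.4, -0.1, -0.4]
opening: 49.6
grasp_force: 0.0
[ 0.37947628 -0.11241367 -0.38557608] [-0.39489582 -0.09466463 -0.03296905]
```

View pics/s2.png

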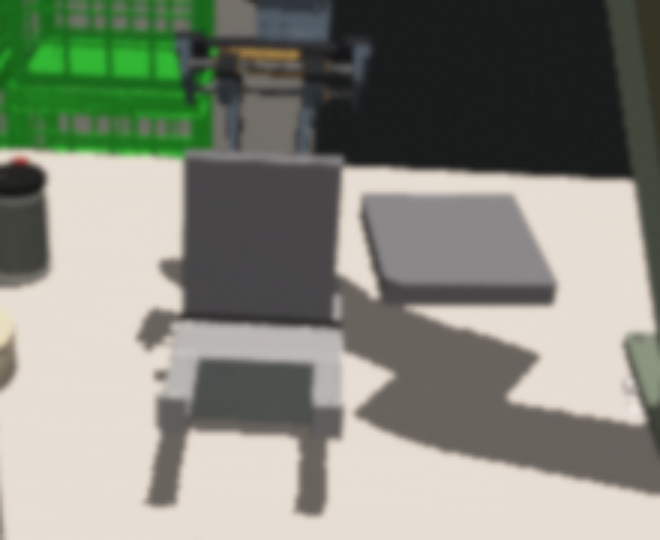

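```bash
python3 -m inch '[[[0.015,0,0.025,0,-0.006,0],[0.03,0,0.05,0,-0.012,0],[0.045,0,0.075,0,-0.02,0],[0.045,0,0.075,0,-0.02,0]]]'; python3 -c "
from kin import *
s=log();print(s['ft_force'],s['ft_torque'],lev(0).as_matrix()[:,1])
T=R.from_quat(s['tool_rot']);print(T.as_matrix()[:,2])
im=arm.read_camera('top')
for c in ('top','side'):
  if c=='side': arm.read_camera('side')
  for d in arm.regions_of('tray',c)[:2]:
        m=d['mask'].astype(np.uint8); q=max(cv2.findContours(m,0,2)[0],key=cv2.contourArea)
        b=cv2.boxPoints(cv2.minAreaRect(q)); print(c,round(d['confidence'],2),b.round().tolist(),[np.round(at('top',x,225)[:2]).tolist() for x in b] if c=='top' else 0)
print('expected upright top edge px side',[proj('side',[x,y,z]).round() for x,y,z in ((396,18,225),(536,18,225),(396,-2,225),(396,18,77),(536,18,77))])
"
```

```text
clock: 11.8
eef_pos: [463.3, -7.5, 192.1]
tool_rot: [0.663, 0.664, 0.242, -0.248]
ft_force: [0.2, -0.6, 0.5]
opening: 50.3
grasp_force: 0.0
[ 0.22415254 -0.59873039  0.49732396] [-0.40316027 -0.10400356 -0.07305061] [ 1.00000000e+00 -2.22044605e-16  0.00000000e+00]
[-0.00917181  0.64941031 -0.76038288]
top 0.9 [[397.0, 277.0], [425.0, 274.0], [431.0, 331.0], [404.0, 334.0]] [[337.0, -253.0], [346.0, -320.0], [209.0, -334.0], [201.0, -268.0]]
top 0.82 [[288.0, 194.0], [296.0, 194.0], [296.0, 252.0], [288.0, 252.0]] [[537.0, 17.0], [537.0, -3.0], [394.0, -5.0], [393.0, 15.0]]
side 0.59 [[258.0, 203.0], [260.0, 151.0], [314.0, 154.0], [312.0, 206.0]] 0
side 0.57 [[320.0, 164.0], [383.0, 161.0], [384.0, 199.0], [321.0, 202.0]] 0
expected upright top edge px side [array([313., 157.]), array([259., 154.]), array([313., 153.]), array([310., 206.]), array([259., 203.])]
```

```bash
python3 -m inch '[[[-0.03,0,-0.025,0,0,0],[-0.08,0,-0.065,0,0,0],[-0.15,0,-0.13,0,0,0],[-0.25,0,-0.21,0,0,0],[-0.38,0,-0.325,0,0,0],[-0.45,0,-0.385,0,0,0],[-0.45,0,-0.385,0,0,0]]]'; python3 -c "
from kin import *
rows([463,-120,330],lev(0));rows([463,-120,330],tool(0,-1))"
```

```text
clock: 12.7
eef_pos: [464.7, -129.7, 191.7]
tool_rot: [0.664, 0.663, 0.242, -0.247]
ft_force: [-0.7, 0.4, -0.7]
opening: 50.4
grasp_force: 0.0
shift [ 0.486 -0.013 -0.495] turn [-0.004 -0.45  -0.001]
shift [ 0.486 -0.013 -0.495] turn [ 0.348 -0.355 -0.956]
```

```bash
python3 -m inch '[[[0.1,0,-0.15,0,0,0],[0.2,0,-0.3,0,-0.09,0],[0.35,0,-0.4,0,-0.18,0],[0.486,-0.01,-0.495,0,-0.27,0],[0.486,-0.01,-0.495,0,-0.36,0],[0.486,-0.01,-0.495,0,-0.45,0],[0.486,-0.01,-0.495,0,-0.45,0]]]' 1; python3 -m inch '[[[0,0,0,0,0,-0.09],[0,0,0,0,0,-0.18],[0,0,0,0,0,-0.27],[0,0,0,0,0,-0.36],[0,0,0,0,0,-0.45],[0.1,0,0,0,0,-0.54],[0.2,0,0,0,0,-0.63],[0.3,0,0,0,0,-0.72],[0.4,0,0,0,0,-0.81],[0.5,0,0,0,0,-0.9],[0.6,0,0,0,0,-1],[0.64,0,0,0,0,-1],[0.64,0,0,0,0,-1]]]'; python3 -c "
from kin import *
rows([464,7,300],tool(0,-1));print(arm.read_state()['q'].round(2))
arm.read_camera('top')
for d in arm.regions_of('tray','top')[:2]:
        m=d['mask'].astype(np.uint8); q=max(cv2.findContours(m,0,2)[0],key=cv2.contourArea)
        b=cv2.boxPoints(cv2.minAreaRect(q)); print(round(d['confidence'],2),[np.round(at('top',x,225)[:2]).tolist() for x in b])
"
```

```text
clock: 13.4
eef_pos: [462.6, -113.4, 331.8]
tool_rot: [0.703, 0.711, -0.002, -0.002]
ft_force: [-0.8, 0.4, 0.2]
opening: 91.4
grasp_force: 0.0
clock: 14.7
eef_pos: [462.3, 10.9, 330.0]
tool_rot: [-0.001, 1.0, 0.001, -0.005]
ft_force: [-0.0, -0.6, -0.1]
opening: 90.9
grasp_force: 0.0
shift [-0.01  -0.019  0.15 ] turn [ 0.001 -0.006  0.001]
[-0.    0.09  1.58  0.    1.49 -1.58]
0.59 [[344.0, -125.0], [367.0, -320.0], [210.0, -334.0], [187.0, -142.0]]
0.55 [[447.0, 16.0], [447.0, -2.0], [393.0, -3.0], [393.0, 15.0]]
```

```bash
python3 -m inch '[[[-0.01,-0.016,0.2,0,-0.006,0],[-0.01,-0.016,0.4,0,-0.006,0],[-0.01,-0.016,0.55,0,-0.006,0],[-0.01,-0.016,0.65,0,-0.006,0],[-0.01,-0.016,0.66,0,-0.006,0],[-0.01,-0.016,0.66,0,-0.006,0]]]' 1; python3 -m inch '[[[0,0,0,0,0,0],[0,0,0,0,0,0],[0,0,0,0,0,0],[0,0,0,0,0,0]]]' 0.35;  python3 -m inch '[[[0,0,0,0,0,0],[0,0,0,0,0,0],[0,0,0,0,0,0],[0,0,0,0,0,0]]]' 0
```

```text
clock: 15.4
eef_pos: [463.8, 6.8, 198.7]
tool_rot: [-0.001, 1.0, 0.0, 0.001]
ft_force: [0.4, 0.7, 0.7]
opening: 91.3
grasp_force: 0.0
clock: 15.8
eef_pos: [463.9, 7.5, 199.1]
tool_rot: [-0.002, 1.0, 0.0, 0.002]
ft_force: [-0.3, 0.0, -0.7]
opening: 62.1
grasp_force: 0.0
clock: 16.2
eef_pos: [463.6, 7.5, 198.5]
tool_rot: [-0.002, 1.0, 0.0, 0.001]
ft_force: [-0.5, 0.4, 0.5]
opening: 30.2
grasp_force: 0.0
```

```bash
python3 -m inch '[[[0,0,0,0,0,0],[0,0,0,0,0,0],[0,0,0,0,0,0],[0,0,0,0,0,0],[0,0,0,0,0,0]]]' 0; python3 -c "
from kin import *
k,_=fit();s=log();p0=s['eef_pos'];T0=R.from_quat(s['tool_rot'])
piv=np.array([S,77]); q=s['q']
for b in range(6,85,6):
    t=np.radians(b); r=p0[1:]-piv+[0,0]; c,sn=np.cos(t),np.sin(t)
    y,z=piv+[c*r[0]+sn*r[1],-sn*r[0]+c*r[1]]
    Tt=tool(-b,-1); D=T0.inv().apply(np.array([p0[0],y,z+2])-p0)/200; v=(T0.inv()*Tt).as_rotvec()/(np.pi/2)
    q,e=ik([464,y,z+2],Tt,k,q)
    print(b,round(y),round(z),D.round(3),v.round(3),q.round(2),round(e,1))
"
```

```text
clock: 16.7
eef_pos: [463.6, 7.4, 198.5]
tool_rot: [-0.002, 1.0, -0.0, 0.001]
ft_force: [-0.0, -0.8, -1.2]
opening: 20.0
grasp_force: 30.0
6 20 199 [-0.     0.064 -0.012] [0.067 0.001 0.003] [ 0.09  0.16  1.82 -0.11  1.17 -1.43] 0.0
12 33 198 [-0.001  0.127 -0.008] [0.133 0.002 0.003] [ 0.19  0.18  1.82 -0.22  1.2  -1.29] 0.0
18 45 196 [-0.001  0.19   0.003] [0.2   0.002 0.002] [ 0.29  0.21  1.81 -0.32  1.23 -1.16] 0.0
24 58 192 [-0.001  0.252  0.021] [0.267 0.002 0.002] [ 0.37  0.25  1.8  -0.41  1.28 -1.04] 0.0
30 70 187 [-0.001  0.311  0.045] [0.333 0.002 0.002] [ 0.45  0.29  1.79 -0.48  1.33 -0.94] 0.0
36 81 181 [-0.001  0.367  0.075] [0.4   0.002 0.002] [ 0.52  0.35  1.78 -0.55  1.39 -0.85] 0.0
42 91 174 [-0.002  0.42   0.111] [0.467 0.002 0.002] [ 0.58  0.4   1.77 -0.6   1.45 -0.77] 0.0
48 101 166 [-0.002  0.469  0.152] [0.533 0.002 0.002] [ 0.63  0.47  1.76 -0.65  1.51 -0.7 ] 0.0
54 110 157 [-0.002  0.513  0.198] [0.6   0.002 0.002] [ 0.67  0.54  1.75 -0.69  1.56 -0.63] 0.0
60 118 147 [-0.002  0.552  0.248] [0.667 0.003 0.002] [ 0.7   0.61  1.74 -0.72  1.62 -0.58] 0.0
66 125 136 [-0.002  0.586  0.302] [0.733 0.003 0.002] [ 0.73  0.68  1.73 -0.75  1.68 -0.53] 0.0
72 130 125 [-0.002  0.614  0.359] [0.8   0.003 0.002] [ 0.75  0.75  1.71 -0.78  1.74 -0.48] 0.0
78 135 113 [-0.002  0.636  0.419] [0.867 0.003 0.001] [ 0.77  0.83  1.7  -0.81  1.79 -0.44] 0.0
84 138 100 [-0.002  0.651  0.481] [0.933 0.003 0.001] [ 0.78  0.9   1.69 -0.83  1.85 -0.4 ] 0.0
```

```bash
python3 -m inch '[[[0,0.032,-0.008,0.033,0,0],[0,0.064,-0.012,0.067,0,0],[0,0.095,-0.01,0.1,0,0],[0,0.127,-0.008,0.133,0,0],[0,0.158,-0.003,0.167,0,0],[0,0.19,0.003,0.2,0,0],[0,0.221,0.011,0.233,0,0],[0,0.252,0.021,0.267,0,0],[0,0.281,0.032,0.3,0,0],[0,0.311,0.045,0.333,0,0],[0,0.339,0.06,0.367,0,0],[0,0.367,0.075,0.4,0,0],[0,0.394,0.092,0.433,0,0],[0,0.42,0.111,0.467,0,0],[0,0.42,0.111,0.467,0,0]]]'; python3 -c "
from kin import *
s=log();print(s['ft_torque'])
cv2.imwrite('pics/s3.png',cv2.resize(arm.read_camera('side')[100:280,200:420],None,fx=3,fy=3))"
```

```text
clock: 18.2
eef_pos: [463.0, 92.9, 174.2]
tool_rot: [-0.003, 0.933, -0.359, 0.001]
ft_force: [-0.1, -0.3, -4.7]
opening: 19.7
grasp_force: 30.0
[ 1.16915527 -0.10730436 -0.03822148]
```

View pics/s3.png

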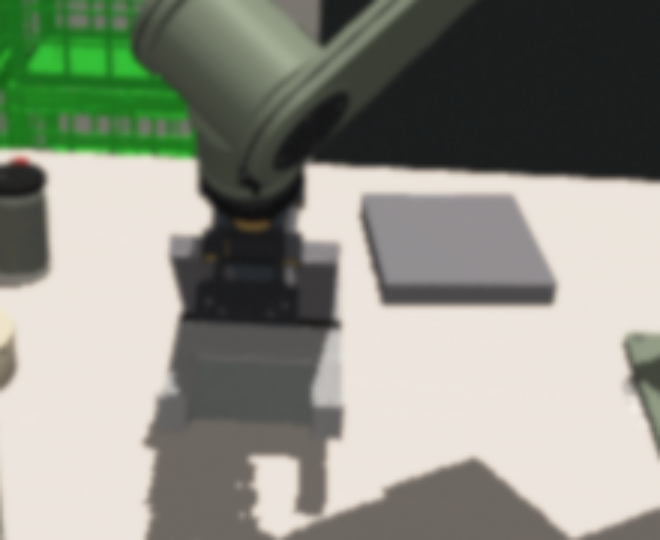

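```bash
python3 -c "
from kin import *
s=log();p=s['eef_pos'];T0=R.from_quat(s['tool_rot'])
piv=np.array([S,77]); r=np.array([7.4,198.5])-piv
for b in range(45,86,3):
    t=np.radians(b); c,sn=np.cos(t),np.sin(t)
    y,z=piv+[c*r[0]+sn*r[1],-sn*r[0]+c*r[1]]
    D=T0.inv().apply(np.array([p[0],y,z+2])-p)/200; v=(T0.inv()*tool(-b,-1)).as_rotvec()/(np.pi/2)
    print(b,D.round(3),v.round(3))
"
```

```text
45 [-0.     0.023 -0.004] [0.034 0.002 0.003]
48 [-0.     0.055 -0.004] [0.067 0.002 0.002]
51 [-0.     0.087 -0.003] [0.101 0.002 0.002]
54 [-0.     0.119  0.   ] [0.134 0.003 0.002]
57 [-0.001  0.15   0.005] [0.167 0.003 0.002]
60 [-0.001  0.182  0.012] [0.201 0.003 0.002]
63 [-0.001  0.213  0.02 ] [0.234 0.003 0.002]
66 [-0.001  0.243  0.029] [0.267 0.003 0.002]
69 [-0.001  0.273  0.04 ] [0.301 0.003 0.002]
72 [-0.001  0.302  0.053] [0.334 0.003 0.002]
75 [-0.001  0.331  0.067] [0.367 0.003 0.002]
78 [-0.001  0.359  0.083] [0.401 0.003 0.002]
81 [-0.001  0.385  0.1  ] [0.434 0.003 0.002]
84 [-0.001  0.411  0.119] [0.467 0.003 0.002]
```

```bash
python3 -m inch '[[[0,0.023,-0.004,0.034,0,0],[0,0.055,-0.004,0.067,0,0],[0,0.087,-0.003,0.101,0,0],[0,0.119,0,0.134,0,0],[0,0.15,0.005,0.167,0,0],[0,0.182,0.012,0.201,0,0],[0,0.213,0.02,0.234,0,0],[0,0.243,0.029,0.267,0,0],[0,0.273,0.04,0.301,0,0],[0,0.302,0.053,0.334,0,0],[0,0.331,0.067,0.367,0,0],[0,0.359,0.083,0.401,0,0],[0,0.372,0.091,0.417,0,0],[0,0.385,0.1,0.434,0,0],[0,0.398,0.11,0.45,0,0],[0,0.411,0.119,0.467,0,0],[0,0.411,0.119,0.467,0,0]]]'; python3 -c "
from kin import *
s=log();print(s['ft_torque'],R.from_quat(s['tool_rot']).as_matrix()[:,2])
rows([463,s['eef_pos'][1],90],tool(-84,-1))
cv2.imwrite('pics/s4.png',cv2.resize(arm.read_camera('side')[140:280,200:420],None,fx=3,fy=3))"
```

```text
clock: 19.95
eef_pos: [463.3, 136.5, 102.8]
tool_rot: [-0.001, 0.743, -0.67, 0.002]
ft_force: [-0.9, 0.7, -5.0]
opening: 19.6
grasp_force: 30.0
[ 1.62718678 -0.16921443  0.08707646] [ 0.00419091 -0.99469502 -0.10278255]
shift [0.001 0.063 0.007] turn [-0.001  0.003 -0.   ]
```

View pics/s4.png

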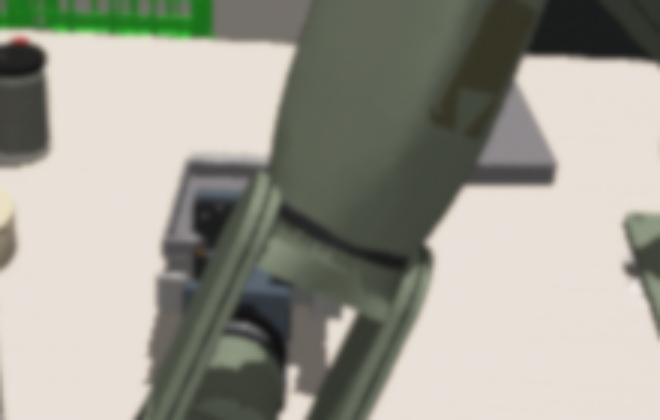

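```bash
python3 -m inch '[[[0,0.01,0,0,0,0],[0,0.02,0,0,0,0],[0,0.03,0,0,0,0],[0,0.04,0,0,0,0],[0,0.05,0,0,0,0],[0,0.055,0,0,0,0]]]'; python3 -c "
from kin import *
s=log();print(s['ft_torque'])"
```

```text
clock: 20.6
eef_pos: [463.4, 137.8, 93.5]
tool_rot: [-0.001, 0.742, -0.67, 0.003]
ft_force: [0.3, 0.1, 1.5]
opening: 19.6
grasp_force: 30.0
[ 0.10205557 -0.03070425  0.11669451]
```

```bash
python3 -m inch '[[[0,0.01,0,0,0,0],[0,0.02,0,0,0,0],[0,0.03,0,0,0,0],[0,0.03,0,0,0,0]]]'; python3 -m inch '[[[0,0,0,0,0,0],[0,0,0,0,0,0],[0,0,0,0,0,0]]]' 0.35
```

```text
clock: 21.0
eef_pos: [463.3, 138.4, 86.6]
tool_rot: [-0.001, 0.743, -0.67, 0.002]
ft_force: [0.1, 1.1, 1.5]
opening: 19.5
grasp_force: 30.0
clock: 21.3
eef_pos: [463.2, 138.3, 86.6]
tool_rot: [-0.001, 0.743, -0.669, 0.002]
ft_force: [-0.6, -0.3, -0.3]
opening: 32.0
grasp_force: 0.0
```

```bash
python3 -m inch '[[[0,0,-0.05,0,0,0],[0,0,-0.15,0,0,0],[0,0,-0.3,0,0,0],[0,-0.05,-0.5,0,0,0],[0,-0.3,-0.6,-0.08,0,0],[0,-0.5,-0.65,-0.16,0,0],[0,-0.7,-0.65,-0.25,0,0],[0,-0.9,-0.65,-0.33,0,0],[0,-1,-0.65,-0.42,0,0],[0,-1,-0.6,-0.5,0,0],[0,-1,-0.5,-0.6,0,0],[0,-1,-0.4,-0.7,0,0]]]' 0.42; python3 -c "
from kin import *
s=rows([463,-60,300],lev(0))
arm.read_camera('top')
for d in arm.regions_of('tray','top')[:2]:
        m=d['mask'].astype(np.uint8); q=max(cv2.findContours(m,0,2)[0],key=cv2.contourArea)
        b=cv2.boxPoints(cv2.minAreaRect(q)); print(round(d['confidence'],2),[np.round(at('top',x,97)[:2]).tolist() for x in b])
"
```

```text
clock: 22.5
eef_pos: [462.7, 198.1, 295.1]
tool_rot: [-0.003, 0.983, -0.186, 0.003]
ft_force: [-0.0, -0.5, -0.7]
opening: 38.8
grasp_force: 0.0
shift [ 0.007 -1.21   0.449] turn [-0.184  0.19   0.991]
0.96 [[346.0, -137.0], [372.0, -353.0], [194.0, -369.0], [169.0, -157.0]]
0.62 [[534.0, 167.0], [537.0, -4.0], [399.0, -7.0], [396.0, 163.0]]
```

```bash
python3 -m inch '[[[0,-0.2,0.07,-0.08,0,0],[0,-0.4,0.14,-0.16,0,0],[0,-0.6,0.21,-0.24,0,0],[0,-0.8,0.28,-0.24,0,0],[0,-1,0.37,-0.24,0,0],[0,-1,0.37,-0.24,0,0],[0,-1,0.37,-0.24,0,0]]]' 1; python3 -m inch '[[[0,-0.1,0,0,0,0.09],[0,-0.2,0,0,0,0.18],[0,-0.25,0,0,0,0.27],[0,-0.25,0,0,0,0.36],[0,-0.25,0,0,0,0.45],[0,-0.25,0,0,0,0.54],[0,-0.25,0,0,0,0.63],[0,-0.25,0,0,0,0.72],[0,-0.25,0,0,0,0.81],[0,-0.25,0,0,0,0.9],[0,-0.25,0,0,0,1],[0,-0.25,0,0,0,1],[0,-0.25,0,0,0,1]]]'; python3 -c "
from kin import *
s=rows([465,-60,72],lev(0))"
```

```text
clock: 23.3
eef_pos: [463.6, -15.8, 299.5]
tool_rot: [-0.002, 1.0, -0.002, 0.0]
ft_force: [-1.0, 0.7, -0.4]
opening: 90.2
grasp_force: 0.0
clock: 24.6
eef_pos: [464.0, -64.4, 299.8]
tool_rot: [0.704, 0.711, -0.001, 0.002]
ft_force: [-0.2, 0.5, 0.2]
opening: 91.0
grasp_force: 0.0
shift [0.027 0.003 1.139] turn [0.001 0.003 0.006]
```

```bash
python3 -m inch '[[[0,0,0.25,0,0,0.006],[0,0,0.5,0,0,0.006],[0,0,0.75,0,0,0.006],[0,0,0.95,0,0,0.006],[0,0,1,0,0,0.006],[0,0,1,0,0,0.006]]]'; python3 -m inch '[[[0,0,0.05,0,0,0],[0,0,0.1,0,0,0],[0,0,0.13,0,0,0],[0.06,0,0.13,0,0,0],[0.12,0,0.13,0,0,0],[0.17,0,0.13,0,0,0],[0.19,0,0.13,0,0,0],[0.21,0,0.13,0,0,0],[0.23,0,0.13,0,0,0],[0.25,0,0.13,0,0,0],[0.27,0,0.13,0,0,0],[0.29,0,0.13,0,0,0],[0.3,0,0.13,0,0,0],[0.31,0,0.13,0,0,0]]]'
```

```text
clock: 25.2
eef_pos: [463.7, -66.3, 99.2]
tool_rot: [0.708, 0.706, -0.002, 0.001]
ft_force: [0.4, 1.0, -0.0]
opening: 91.3
grasp_force: 0.0
clock: 26.6
eef_pos: [464.8, -5.1, 73.9]
tool_rot: [0.709, 0.705, -0.001, 0.003]
ft_force: [-0.0, -3.9, 3.8]
opening: 91.2
grasp_force: 2.3
```

```bash
python3 -m inch '[[[0.01,0,0,0,0,0],[0.02,0,0,0,0,0],[0.03,0,0,0,0,0],[0.04,0,0,0,0,0],[0.045,0,0,0,0,0],[0.05,0,0,0,0,0],[0.05,0,0,0,0,0]]]'
```

```text
clock: 27.3
eef_pos: [465.0, 1.9, 73.9]
tool_rot: [0.707, 0.707, -0.003, 0.005]
ft_force: [0.7, -16.7, 3.3]
opening: 90.9
grasp_force: 8.1
```

```bash
python3 -m inch '[[[-0.03,0,0,0,0,0],[-0.1,0,0,0,0,0],[-0.25,0,-0.1,0,0,0],[-0.4,0,-0.3,0,0,0],[-0.5,0,-0.55,0,0,0],[-0.6,0,-0.8,0,0,0],[-0.8,0,-0.95,0,0,0],[-1,0,-1,0,0,0],[-1,0,-1,0,0,0],[-1,0,-1,0,0,0]]]'; python3 -c "
from kin import *
im=arm.read_camera('top')
for d in arm.regions_of('tray','top')[:3]:
        m=d['mask'].astype(np.uint8); q=max(cv2.findContours(m,0,2)[0],key=cv2.contourArea)
        b=cv2.boxPoints(cv2.minAreaRect(q)); print(round(d['confidence'],2),[np.round(at('top',x,97)[:2]).tolist() for x in b])
a=im[180:280,200:360]; b=arm.read_camera('side')[150:280,200:360]
cv2.imwrite('pics/end.png',np.vstack([cv2.resize(a,(480,260)),cv2.resize(b,(480,330))]))
for q in ('tape_roll','jar_a'): print(q,[np.round(d['point']) for d in arm.place_of(q,'top')][:3] if 0 else '')
"
```

```text
clock: 28.3
eef_pos: [462.9, -193.6, 273.9]
tool_rot: [0.71, 0.705, -0.0, 0.001]
ft_force: [-0.4, -0.1, -0.0]
opening: 90.9
grasp_force: 0.0
0.91 [[537.0, 192.0], [540.0, 18.0], [398.0, 15.0], [395.0, 187.0]]
0.56 [[327.0, -271.0], [333.0, -360.0], [195.0, -366.0], [189.0, -278.0]]
0.16 [[528.0, 202.0], [534.0, -97.0], [390.0, -98.0], [384.0, 198.0]]
tape_roll 
jar_a
```

View pics/end.png

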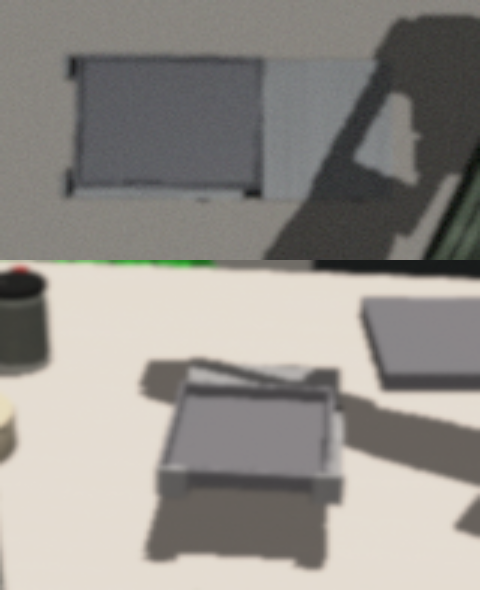

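The top and side views show the tray lying open side up against both stops, square, and about 5 mm off the centre line. The near nosing is just uncovered, at about column 262 of the top crop.

```bash
python3 -c "
from station import arm
print(arm.sign_off())"
```

```text
the job is handed in; nothing more can be done
None
```

The tray was levered upright, lowered without slamming and pushed home against both stops, open side up and about 5 mm off the centre line. The job was handed in about 28 s into the 69 s allowed; sign-off returned no verdict, and I didn't re-measure the tape roll or jars, though the arm never worked near them.

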